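# Gather the stone sample in the tray's blue corner

### The arm

A 7-joint arm with a two-finger parallel gripper is mounted at the origin on the work surface. World frame = base frame: x ahead of the robot, y to its left, z up, the work surface at z = 0. Lengths are in m, angles in rad, forces in N, time in s.
With the tool pointing down it reaches from about 0.425 to 0.875 m from the base axis. Payload 4.7 kg.
Tool frame: the origin (TCP) lies midway between the tips of the shut fingers; the grasp point (between the pads) lies 19 mm behind it (ctrl.grip_depth is the distance from the TCP to the grasp point, in m); z points along the fingers, y is the direction in which the jaws open and shut (so a half turn about z gives the same grasp; the last joint's range is limited). The gripper opens to 87 mm and grips with 3 to 60 N. Pads are 19 mm wide; open, the fingers measure 117 mm over their backs; the gripper's body (75 mm by 190 mm) begins 51 mm behind the grasp point.
Start: joints at [-1.199, 0.321, -0.07, 1.45, 0.023, 1.371, -0.057], TCP at [0.228, 0.609, 0.223] pointing down, gripper open.
Joint ranges: [-2.86, 2.86], [-0.3, 2.09], [-1.38, 1.24], [0.06, 2.45], [-1.56, 4.7], [0.09, 2.05], [-2.69, 2.69]. Speed limits (rad/s): [2.57, 2.57, 3.14, 3.14, 3.14, 3.14, 3.14].

### API

Orientations are given as a rotation vector (axis times angle).
In Python, from bench import ctrl gives the robot as it stands. The module is installed in compiled form; this text tells all that it offers.
- The arm moves only by the shell command python3 -m inch 'ROWS' [FORCE]. ROWS is JSON, a list of rows, each a list of 5 numbers: the opening, from -1 (shut) to 1 (fully open), so that 0 is half open, then the shift along the tool's x, y, z in mm, then the turn about the tool's z in rad. In form: [[fingers, tx, ty, tz, twist], ...]. A call has 1 to 5 rows; each row shifts and turns the pose as measured when the row begins, along the tool's axes as they then stand; what a row does not reach is not made up. A row lasts 1/8 s, in which the tool goes at most 62.5 mm and 10.7 degrees, less where a joint would pass 70% of its speed; a pose out of reach is approached as far as the arm can. A call is refused whole if a number of a shift passes 62.5 or a number of a turn 0.188, either way. A call with a gripper value outside its range is refused whole. The fingers move at their own pace and stop on an object; FORCE is the grip in N (left out, the last holds). Time passes only in rows, so rows that do not move let the fingers close. It gives the time, the measured TCP pose, the force and the opening at its end, in the units of the state.
- ctrl.get_state(): the state, without advancing time (a new reading comes with each control period).
- ctrl.get_image(name): name is "scene" or "top" or "wrist"; returns a dict with "color" (384x512x3 uint8, red, green, blue), "range_z" (384x512 float32, m along the optical axis (not along the pixel's ray), 0 where there is no reading), "K" (3x3 intrinsics, pixels), "R" (3x3) and "t" (3): a world point X has camera coordinates R X + t. Camera axes: x right, y down, z forward; pixel columns grow to the right and rows downward; lengths in m; the calibration is good to about 2 mm. A picture is of the moment at which its call begins.
- ctrl.close_job(): hands the job in, once; it reports no verdict.
The state is a dict: "time": time; "joint_positions": joint angles; "qd": joint speeds; "joint_torque": joint torques, N m; "position": TCP position; "tool_rot": TCP orientation; "ft_force": force on the tool from outside, world axes, zero at the start; "torque": the same for the moment, N m; "grip_width": opening from 0.0 (shut) to 1.0 (fully open).
Only numpy, scipy, OpenCV 4.12 (cv2) and the standard library are available. Lean on these libraries where they do the work, as an engineer would, in place of code of your own. Each camera call takes 0.05 s, during which the arm holds its last target. There are 200 camera calls.

### The job

Pour all five stones from the red-handled steel pan into the square sample tray and stand the empty pan upright on the bench again, let go and clear of the tray. Then take the tray by its black handle, lift that side to tilt the tray about 30 degrees until all the stones have slid together into the blue corner, and finish while holding it still in that tilt with the gripper alone, not propped on anything but the bench. Keep all stones in the tray and leave the jar, sieve, brush and balance alone.

Things in the scene. Friction and masses are not known exactly. Their poses are not given: they have to be found in the camera images.
- pan: Polished steel pouring pan, 0.2-0.4 kg, 90 mm wide (y), x from -65 to +68 mm, 40 tall, walls 4 mm, open top. Origin on its underside, flat on the bench at start; z up. Back wall at -x, side walls at +-y. Flat floor x -65 to +13 mm, then a chute rising at 33 degrees to the lip at +x: it drains over +x once tipped nose-down by 50 to 60 degrees. Red handle plate behind the back wall.
- pan_handle (a point): Grip point on the pan's red upright handle plate, at (-92, 0, 47) mm in the pan's frame. The plate lies in the pan's x-z plane, 8 mm thick (y), x from -112 to -65 mm, 10 to 62 mm above the underside. Pinch it across its thickness. Axes as the pan's.
- pan_lip (a point): Middle of the pan's pouring edge, at (68, 0, 40) mm in the pan's frame; axes as the pan's.
- tray: Square sample tray of polished steel, 0.45 kg, 190 x 190 mm outside, sides along its x and y, rim 40 mm high, walls 4 mm, inner floor 8 mm above the bench, on 4 mm rubber feet at the very corners (+-95, +-95, 0) mm. Origin at the centre under the feet, z up when flat. The (+x, +y) corner is painted blue; a black handle plate stands out from the (-x, -y) corner.
- tray_handle (a point): Grip point on the tray's black upright handle plate, at (-115, -115, 45) mm in the tray's frame (162 mm from centre). The plate lies along the diagonal, 130 to 182 mm from the centre, 8 mm thick, 10 to 60 mm above the bench. Pinch it across its thickness (at right angles to the diagonal). Axes as the tray's.
- tray_blue_corner (a point): The blue inner corner of the tray at floor level, at (91, 91, 8) mm in the tray's frame. Axes as the tray's.
- stone1_center (a point): Centre of crushed stone 1 of 5: grey faceted stone about 23 mm across and 19 mm high, 20 g; starts on the floor of the pan. Stones slide on the steel of pan and tray with a friction coefficient of about 0.2.
- stone2_center (a point): Centre of crushed stone 2 of 5: grey faceted stone about 23 mm across and 19 mm high, 20 g; starts on the floor of the pan. Stones slide on the steel of pan and tray with a friction coefficient of about 0.2.
- stone3_center (a point): Centre of crushed stone 3 of 5: grey faceted stone about 23 mm across and 19 mm high, 20 g; starts on the floor of the pan. Stones slide on the steel of pan and tray with a friction coefficient of about 0.2.
- stone4_center (a point): Centre of crushed stone 4 of 5: grey faceted stone about 23 mm across and 19 mm high, 20 g; starts on the floor of the pan. Stones slide on the steel of pan and tray with a friction coefficient of about 0.2.
- stone5_center (a point): Centre of crushed stone 5 of 5: grey faceted stone about 23 mm across and 19 mm high, 20 g; starts on the floor of the pan. Stones slide on the steel of pan and tray with a friction coefficient of about 0.2.
- jar: Bystander: closed glass jar, 60 mm across, 95 mm tall, standing; origin under its centre.
- sieve: Bystander: round brass sieve, 100 mm across, 45 mm tall; origin under its centre.
- brush: Bystander: hand brush lying on the bench beyond the tray; its x axis runs along it, from handle to bristles; origin at its middle underneath.
- balance: Bystander: white balance with a steel pan, 220 (x) x 190 (y) x 67 mm high, fixed on the bench; origin under its centre.
There are look-alikes about, which are no part of the job. Of the things shaped like the pan, the steel one is meant.

How it is judged:
On the way, in this order (a step that is already met when the one before it is completed fails the run):
1. all five stones are in the tray (x of stone1_center in the frame of tray between -0.092 and 0.092 m and y of stone1_center in the frame of tray between -0.092 and 0.092 m and z of stone1_center in the frame of tray between 0.004 and 0.06 m and x of stone2_center in the frame of tray between -0.092 and 0.092 m and y of stone2_center in the frame of tray between -0.092 and 0.092 m and z of stone2_center in the frame of tray between 0.004 and 0.06 m and x of stone3_center in the frame of tray between -0.092 and 0.092 m and y of stone3_center in the frame of tray between -0.092 and 0.092 m and z of stone3_center in the frame of tray between 0.004 and 0.06 m and x of stone4_center in the frame of tray between -0.092 and 0.092 m and y of stone4_center in the frame of tray between -0.092 and 0.092 m and z of stone4_center in the frame of tray between 0.004 and 0.06 m and x of stone5_center in the frame of tray between -0.092 and 0.092 m and y of stone5_center in the frame of tray between -0.092 and 0.092 m and z of stone5_center in the frame of tray between 0.004 and 0.06 m), for 0.2 s.
2. the pan stands upright on the bench, released and clear of the tray, and the stones are in the tray (all of step 1 and angle between pan's own z axis and vertical below 0.1 rad and height (world z) of pan between -0.004 and 0.006 m and contact force between the fingers and pan below 0.1 N and linear speed of pan below 0.03 m/s and contact force between pan and tray below 0.2 N), for 0.2 s.
At the end, for the whole second after the job is handed in: Gripper holds the tray still, tilted 22 to 49 degrees, handle over 120 mm high, touching no bystander; all stones at rest in it within 105 mm of the blue corner; pan upright (6 degrees) on the bench, released, clear of the tray; jar, sieve, brush within 30 mm of their starts (all of step 2 and angle between tray's own z axis and vertical between 0.38 and 0.85 rad and height (world z) of tray_handle above 0.12 m and contact force between the fingers and tray above 1 N and angular speed of tray below 0.15 rad/s and linear speed of each of tray, stone1, stone2, stone3, stone4, stone5 below 0.05 m/s and distance between each of stone1_center, stone2_center, stone3_center, stone4_center, stone5_center and tray_blue_corner below 0.105 m and contact force between tray and jar below 0.2 N and contact force between tray and sieve below 0.2 N and contact force between tray and brush below 0.2 N and contact force between tray and balance below 0.2 N and distance of each of jar, sieve, brush from where it was at the start of the episode below 0.03 m); the arm keeps its last pose, push and grip.
It fails at once if the jar is moved by more than 30 mm (distance of jar from where it was at the start of the episode above 0.03 m).
It fails at once if the sieve is moved by more than 30 mm (distance of sieve from where it was at the start of the episode above 0.03 m).
It fails at once if the brush is moved by more than 30 mm (distance of brush from where it was at the start of the episode above 0.03 m).
It fails at once if the robot pushes on the balance (contact force between any of the arm, the fingers and balance above 3 N).
It also fails if it takes over 64 s, if anything falls off the work surface, if the arm or the gripper's body presses on something with over 40 N, if the wrist force passes 120 N, or if a joint passes its speed limit or range.

## Working session

There is one attempt and no reset: what is moved stays moved. The work goes in short steps, Python scripts to look and compute and a shell command to move; the robot and the scene stay as the last step left them, time stands still between calls to the robot, and variables do not carry over. Pictures are saved under pics/ and viewed, about 8 in all and at most 12, crops included, and the job is handed in when it is done.

```bash
mkdir -p pics; cat > h.py <<'E'
import numpy as np, cv2
from bench import ctrl
from scipy.spatial.transform import Rotation as Ro
def im(n,f=None,crop=None,s=1):
    d=ctrl.get_image(n)
    if f:
        c=cv2.cvtColor(d['color'],cv2.COLOR_RGB2BGR)
        if crop: c=c[crop[1]:crop[3],crop[0]:crop[2]]
        cv2.imwrite('pics/'+f,cv2.resize(c,None,fx=s,fy=s,interpolation=cv2.INTER_CUBIC))
    return d
def pt(d,u,v,z=None):
    K,R,t=d['K'],d['R'],d['t']; r=np.linalg.inv(K)@[u,v,1.]
    C=-R.T@t; w=R.T@r
    k=d['range_z'][int(v),int(u)] if z is None else (z-C[2])/w[2]
    return C+k*w
def st():
    s=ctrl.get_state(); print('t',round(s['time'],2),'p',np.round(s['position'],4),'F',np.round(s['ft_force'],1),'g',round(s['grip_width'],3)); 
    print('R',np.round(Ro.from_rotvec(s['tool_rot']).as_matrix(),3).tolist()); return s
E
python3 -c "
from h import *
st()
a=im('scene','s0.png',None,1.5);b=im('top','t0.png',None,1.5)
for d in(a,b): print(-d['R'].T@d['t'])"
```

```text
t 0.0 p [0.2275 0.6083 0.2215] F [0.3 0.6 0.3] g 1.001
R [[-0.937, 0.35, -0.001], [0.35, 0.937, -0.002], [-0.0, -0.002, -1.0]]
[ 1.14597657 -0.83717532  0.73414143]
[ 0.45691985 -0.01640927  1.38350705]
```

View pics/s0.png

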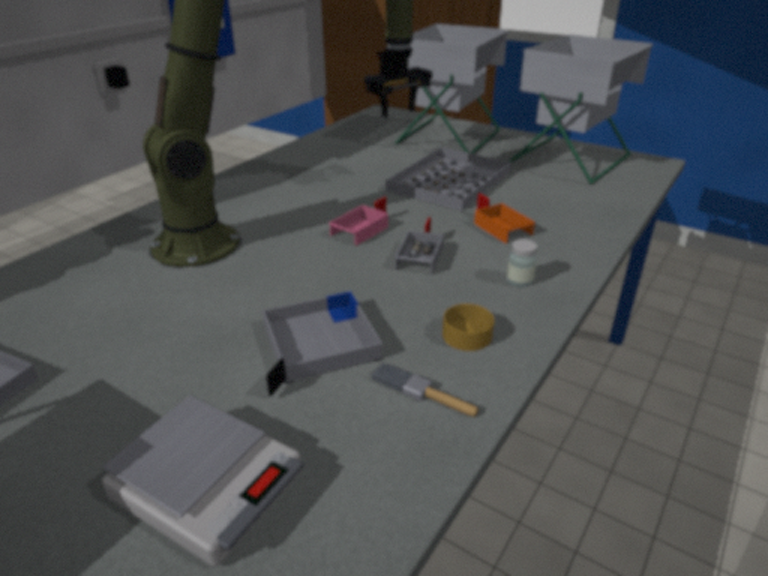

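View pics/t0.png

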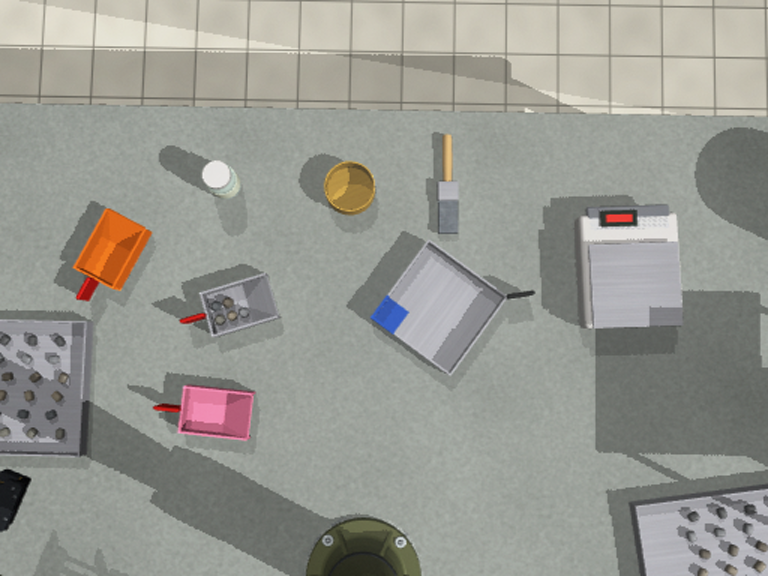

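```bash
python3 -c "
from h import *
d=im('top','c1.png',(110,150,370,270),3)
f=lambda L,z:[print(np.round(pt(d,u/1.5,v/1.5,z)[:2],4)) for u,v in L]
print('pan');f([(200,292),(268,274),(281,318),(213,336)],.04);print('h');f([(181,321),(204,316)],.062)
print('tray');f([(430,242),(371,315),(450,374),(505,296)],.04);print('h');f([(507,297),(534,292)],.06)
print('others');f([(220,180),(350,187),(448,233),(448,134),(582,327),(580,215)],.05)"
```

```text
pan
[0.5385 0.328 ]
[0.5762 0.1969]
[0.4913 0.1689]
[0.4538 0.2995]
h
[0.4811 0.3565]
[0.4915 0.3129]
tray
[ 0.6451 -0.1169]
[ 0.5007 -0.0051]
[ 0.3906 -0.159 ]
[ 0.5427 -0.2633]
h
[ 0.5396 -0.2635]
[ 0.5502 -0.3147]
others
[0.7575 0.2949]
[0.7485 0.0409]
[ 0.6619 -0.1507]
[ 0.857  -0.1483]
[ 0.4857 -0.4087]
[ 0.7019 -0.4052]
```

View pics/c1.png

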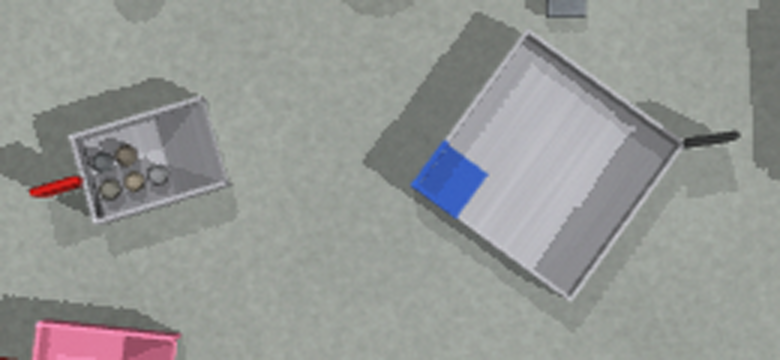

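```bash
cat > fit.py <<'E'
from h import *
d=im('top')
def fit(loc,px,z):
    W=np.array([pt(d,110+(u)/3-.33,150+v/3-.33,zz)[:2] for (u,v),zz in zip(px,z)]);L=np.array(loc,float)/1000
    a=L-L.mean(0);b=W-W.mean(0)
    th=np.arctan2((a[:,0]*b[:,1]-a[:,1]*b[:,0]).sum(),(a*b).sum())
    c,s=np.cos(th),np.sin(th);R=np.array([[c,-s],[s,c]]);o=W.mean(0)-R@L.mean(0)
    print(np.degrees(th),o,'res mm',np.round((W-(L@R.T+o))*1000,1).tolist());return th,R,o
th,R,o=fit([(-65,45),(68,45),(68,-45),(-65,-45),(-112,0)],[(69,135),(205,97),(231,184),(95,221),(31,192)],[.04]*4+[.062])
print('pan grip',R@[-.092,0]+o,'lip',R@[.068,0]+o)
th2,R2,o2=fit([(95,-95),(95,95),(-95,95),(-95,-95),(-128.7,-128.7)],[(527,34),(412,185),(570,299),(682,146),(740,134)],[.04]*4+[.06])
print('tray grip',R2@[-.115,-.115]+o2,'diag deg',np.degrees(th2)+45)
E
python3 fit.py
```

```text
-72.60371521181477 [0.51599931 0.25170251] res mm [[-1.1, 2.8], [-1.1, -1.4], [0.7, -2.4], [2.0, 1.2], [-0.6, -0.2]]
pan grip [0.48849325 0.3394944 ] lip [0.53632987 0.18681285]
54.85957535971661 [ 0.5186379  -0.13518944] res mm [[-5.0, -0.9], [1.1, -1.4], [4.3, 0.2], [-1.8, 3.2], [1.4, -1.2]]
tray grip [ 0.54648647 -0.29542195] diag deg 99.85957535971662
```

```bash
python3 -m inch '[[1,-54,-26,0,0],[1,-54,-26,0,0],[1,-54,-26,0,0],[1,-54,-26,0,0],[1,-54,-26,0,0]]'; python3 -m inch '[[1,0,0,0,0.187],[1,0,0,0,0.187],[1,0,0,0,0.187],[1,0,0,0,0.187],[1,0,0,0,0.15]]'
cat > to.py <<'E'
import sys
from h import *
# target x y z(TCP) and tool-y yaw deg -> needed tool shift mm and twist
s=st();R=Ro.from_rotvec(s['tool_rot']).as_matrix();g=[float(a) for a in sys.argv[1:]]
print('shift mm',np.round(R.T@(np.array(g[:3])-s['position'])*1000,1))
y=np.degrees(np.arctan2(R[1,1],R[0,1]));dy=(g[3]-y+90)%180-90
print('yaw',y,'twist',-np.radians(dy),'tilt',np.degrees(np.arccos(-R[2,2])),'q7',s['joint_positions'][6])
E
python3 to.py 0.4885 0.3395 0.2 17.4
```

```text
time: 0.82
position: [0.4352, 0.3918, 0.2197]
tool_rot: [-0.537, -3.092, 0.001]
ft_force: [0.7, 0.4, -0.4]
grip_width: 1.0
time: 1.45
position: [0.4413, 0.3836, 0.2189]
tool_rot: [-1.845, -2.542, 0.007]
ft_force: [-0.3, 0.2, 0.4]
grip_width: 0.995
t 1.45 p [0.4413 0.3836 0.2189] F [-0.3  0.2  0.4] g 0.995
R [[-0.31, 0.951, -0.003], [0.951, 0.31, -0.003], [-0.002, -0.004, -1.0]]
shift mm [-56.5  31.3  18.9]
yaw 18.046481960295313 twist 0.011283238761900561 tilt 0.2381394502746518 q7 -0.41909836276920115
```

```bash
python3 -m inch '[[1,-30,16,0,0.011],[1,-27,15,0,0],[1,0,0,40,0],[1,0,0,40,0],[1,0,0,0,0]]'; python3 to.py 0.4885 0.3395 0.028 17.4; python3 -c "
from h import *
d=im('wrist','w1.png',None,1.5);print(d['R'],d['t'],d['K'])"
```

```text
time: 2.08
position: [0.4892, 0.3375, 0.1372]
tool_rot: [-1.861, -2.531, 0.005]
ft_force: [-0.1, -0.0, -1.1]
grip_width: 0.998
t 2.08 p [0.4892 0.3375 0.1372] F [-0.1 -0.  -1.1] g 0.998
R [[-0.298, 0.954, -0.002], [0.954, 0.298, -0.003], [-0.002, -0.003, -1.0]]
shift mm [  2.3   0.3 109.2]
yaw 17.365691319970516 twist -0.0005987994285276989 tilt 0.19154709732471842 q7 -0.2983441136273658
[[ 0.95406208  0.29959641 -0.00274473]
 [ 0.29102929 -0.92452574  0.24607743]
 [ 0.07118634 -0.23557195 -0.96924629]] [-0.56826105  0.16126282  0.35054069] [[337.73860547   0.         256.5512346 ]
 [  0.         337.73860547 193.00334906]
 [  0.           0.           1.        ]]
```

View pics/w1.png

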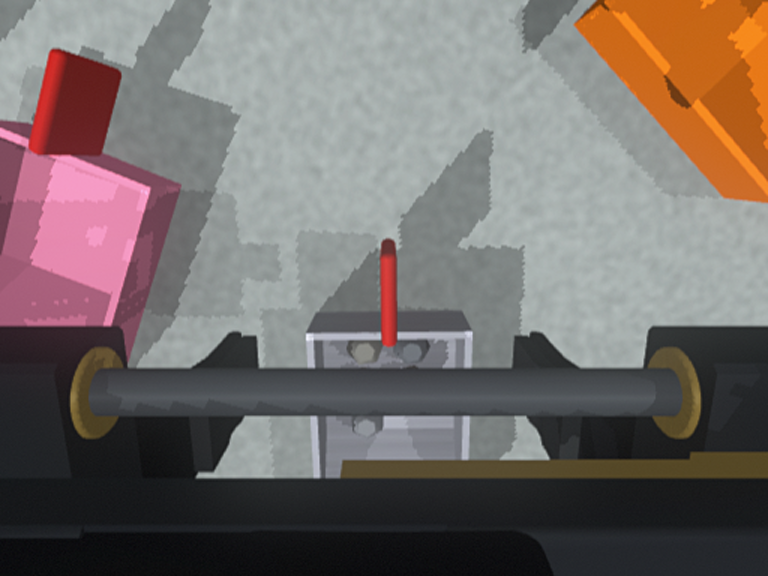

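```bash
python3 -c "
from h import *
d=im('wrist')
a=pt(d,389/1.5,241/1.5,.062);b=pt(d,389/1.5,345/1.5,.062);print(a,b,np.linalg.norm(a-b))
u=(b-a)/np.linalg.norm(b-a);print(a+u*.02,np.degrees(np.arctan2(u[1],u[0]))+90)"
python3 -m inch '[[1,2,0,40,0],[1,0,0,35,0],[1,0,0,22,0],[1,0,0,10,0],[1,0,0,0,0]]'; python3 to.py 0.4885 0.3395 0.028 17.4
```

```text
[0.48399753 0.36844727 0.062     ] [0.49980038 0.31851662 0.062     ] 0.05237174336141555
[0.49003241 0.34937949 0.062     ] 17.562373267749322
time: 2.8
position: [0.4981, 0.3492, 0.0437]
tool_rot: [1.853, 2.529, 0.037]
ft_force: [1.1, -0.4, 0.5]
grip_width: 1.003
t 2.8 p [0.4981 0.3492 0.0437] F [ 1.1 -0.4  0.5] g 1.003
R [[-0.301, 0.953, 0.018], [0.953, 0.301, 0.016], [0.009, 0.022, -1.0]]
shift mm [ -6.5 -12.4  15.4]
yaw 17.52983478112868 twist 0.0022660444143016456 tilt 1.3825663931848662 q7 -0.27947955093136967
```

```bash
python3 -c "
from h import *
print(np.round(ctrl.get_state()['joint_positions'],3))"
python3 -m inch '[[1,-3,-6,0,0],[1,-3,-6,0,0],[1,0,0,0,0]]'; python3 to.py 0.4885 0.3395 0.028 17.4;python3 -c "
from h import *
print(np.round(ctrl.get_state()['joint_positions'],3))"
```

```text
[-0.828  0.364  0.207  1.781 -0.09   0.981 -0.279]
time: 3.18
position: [0.4895, 0.3406, 0.047]
tool_rot: [1.853, 2.529, 0.045]
ft_force: [0.0, -0.3, 0.6]
grip_width: 1.0
t 3.17 p [0.4895 0.3406 0.047 ] F [ 0.  -0.3  0.6] g 1.0
R [[-0.301, 0.953, 0.022], [0.953, 0.301, 0.019], [0.012, 0.027, -1.0]]
shift mm [-0.9 -1.8 18.9]
yaw 17.53055130694785 twist 0.0022785501490217453 tilt 1.6836556098797881 q7 -0.27949551404595746
[-0.829  0.334  0.208  1.814 -0.085  0.972 -0.279]
```

```bash
python3 -m inch '[[1,0,-1,10,0],[1,0,-1,8,0],[1,0,0,0,0]]'; python3 to.py 0.4895 0.3410 0.028 17.5
```

```text
time: 3.55
position: [0.4878, 0.3403, 0.0278]
tool_rot: [1.853, 2.529, 0.045]
ft_force: [-0.4, 0.3, 0.2]
grip_width: 1.002
t 3.55 p [0.4878 0.3403 0.0278] F [-0.4  0.3  0.2] g 1.002
R [[-0.301, 0.953, 0.022], [0.953, 0.301, 0.019], [0.012, 0.027, -1.0]]
shift mm [ 0.2  1.8 -0.2]
yaw 17.529276851168653 twist 0.0005109774475092239 tilt 1.6991862928088672 q7 -0.2762221183211908
```

```bash
python3 -m inch '[[0,0,0,0,0],[-1,0,0,0,0],[-1,0,0,0,0],[-1,0,0,0,0],[-1,0,0,0,0]]' 60; python3 -m inch '[[-1,0,0,0,0],[-1,0,0,-8,0],[-1,0,0,-8,0],[-1,0,0,-8,0],[-1,0,0,-8,0]]';python3 to.py 0.4895 0.3410 0.19 17.5; python3 -c "
from h import *
d=im('scene','s1.png',(150,60,450,260),2.6)"
```

```text
time: 4.18
position: [0.4882, 0.3406, 0.0279]
tool_rot: [1.853, 2.528, 0.046]
ft_force: [0.5, -0.3, -0.2]
grip_width: 0.515
time: 4.8
position: [0.4867, 0.3394, 0.061]
tool_rot: [1.853, 2.529, 0.043]
ft_force: [-0.6, 0.1, -5.0]
grip_width: 0.084
t 4.8 p [0.4867 0.3394 0.061 ] F [-0.6  0.1 -5. ] g 0.084
R [[-0.301, 0.953, 0.021], [0.953, 0.301, 0.019], [0.011, 0.026, -1.0]]
shift mm [   2.2    6.5 -128.8]
yaw 17.518086536029518 twist 0.00031566960399560817 tilt 1.625743724655304 q7 -0.28506990812117433
```

View pics/s1.png

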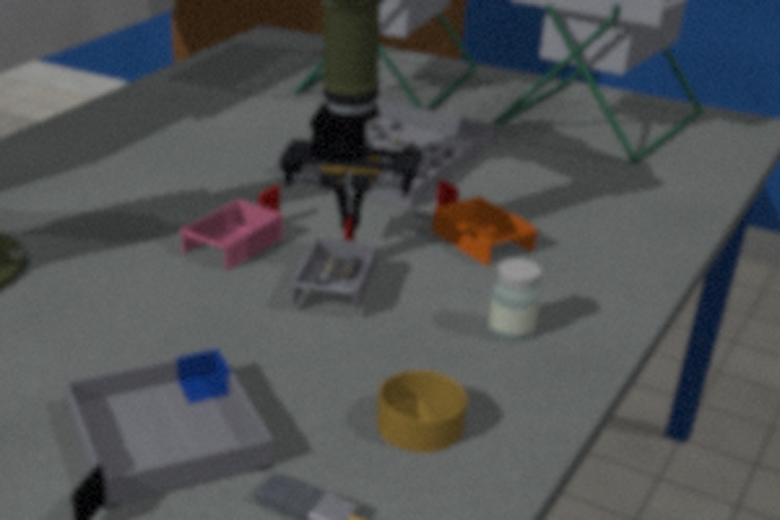

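```bash
cat > tilt.py <<'E'
from h import *
def tilt(yaw,show=None):
    s=ctrl.get_state();R=Ro.from_rotvec(s['tool_rot']).as_matrix();G=s['position']-.019*R[:,2]
    d=im('top',*(show or ()));v,u=np.nonzero(d['range_z']>0);k=d['range_z'][v,u]
    P=(np.c_[(u-d['K'][0,2])/d['K'][0,0],(v-d['K'][1,2])/d['K'][1,1],np.ones(len(u))]*k[:,None]-d['t'])@d['R']-G
    a=np.radians(yaw-90);L=np.c_[P@[np.cos(a),np.sin(a),0],P@[-np.sin(a),np.cos(a),0],P[:,2]]
    m=(abs(L[:,1])<48)&(abs(L[:,1])>.036)&(abs(L[:,1])<.047)&(L[:,0]>.0)&(L[:,0]<.2)&(L[:,2]>-.18)&(P[:,2]+G[2]>.02)
    Q=L[m];
    # upper envelope: rim line by RANSAC-ish cv2.fitLine on rim pts (top 30%)
    print('n',len(Q),'grip',np.round(G,4))
    b=np.round(Q[:,0],2)
    for x in np.unique(b): print(x,round(Q[b==x][:,2].max(),3),end='; ')
    print()
if __name__=='__main__':
    import sys; st(); tilt(float(sys.argv[1]),(sys.argv[2],None,1.5) if len(sys.argv)>2 else None)
E
python3 -m inch '[[-1,0,2,-16,0],[-1,0,1,-22,0],[-1,0,1,-25,0],[-1,0,1,-25,0],[-1,0,1,-25,0]]';python3 -m inch '[[-1,0,0,-20,0],[-1,0,0,-10,0],[-1,0,0,0,0]]';python3 tilt.py 17.5
```

```text
time: 5.48
position: [0.4883, 0.3379, 0.1781]
tool_rot: [1.855, 2.53, 0.035]
ft_force: [0.9, 0.4, -5.4]
grip_width: 0.084
time: 5.85
position: [0.4888, 0.3379, 0.2125]
tool_rot: [1.856, 2.529, 0.043]
ft_force: [-0.4, 0.4, -5.1]
grip_width: 0.083
t 5.85 p [0.4888 0.3379 0.2125] F [-0.4  0.4 -5.1] g 0.083
R [[-0.3, 0.954, 0.02], [0.954, 0.3, 0.019], [0.012, 0.025, -1.0]]
n 975 grip [0.4884 0.3375 0.2315]
0.0 0.402; 0.01 0.404; 0.02 0.404; 0.03 0.403; 0.04 0.402; 0.05 0.403; 0.06 0.402; 0.07 -0.027; 0.08 -0.029; 0.09 -0.028; 0.1 -0.027; 0.11 -0.026; 0.12 -0.028; 0.13 -0.027; 0.14 -0.029; 0.15 -0.028; 0.16 -0.027;
```

```bash
python3 -m inch '[[-1,0,0,25,0],[-1,0,0,30,0],[-1,0,0,30,0],[-1,0,0,25,0],[-1,0,0,15,0]]';python3 -m inch '[[-1,0,0,12,0],[-1,0,0,10,0],[-1,0,0,6,0],[-1,0,0,4,0],[-1,0,0,0,0]]'; python3 to.py 0.4888 0.338 0.028 17.5
```

```text
time: 6.52
position: [0.4887, 0.3387, 0.0794]
tool_rot: [1.857, 2.53, 0.033]
ft_force: [-0.0, 0.3, -4.6]
grip_width: 0.086
time: 7.15
position: [0.4907, 0.3411, 0.0513]
tool_rot: [1.856, 2.531, 0.038]
ft_force: [-0.4, -0.1, -2.4]
grip_width: 0.084
t 7.15 p [0.4907 0.3411 0.0513] F [-0.4 -0.1 -2.4] g 0.084
R [[-0.301, 0.954, 0.017], [0.954, 0.3, 0.018], [0.012, 0.022, -1.0]]
shift mm [-2.6 -3.3 23.2]
yaw 17.482092801650005 twist -0.00031253957101523637 tilt 1.4152936773981604 q7 -0.2767955345333683
```

```bash
python3 -m inch '[[-1,0,0,3,0],[0,0,0,0,0],[0,0,0,0,0],[0,0,-1,8,0],[0,-1,-1,8,0]]';python3 -m inch '[[0,-1,-1,6,0],[0,0,0,0,0]]'; python3 to.py 0.4888 0.3385 0.027 17.5
```

```text
time: 7.78
position: [0.4923, 0.3422, 0.0346]
tool_rot: [1.854, 2.53, 0.051]
ft_force: [0.4, 0.3, 0.0]
grip_width: 0.442
time: 8.02
position: [0.4908, 0.3401, 0.0264]
tool_rot: [1.854, 2.53, 0.046]
ft_force: [-0.2, 0.3, 0.3]
grip_width: 0.499
t 8.03 p [0.4908 0.3401 0.0264] F [-0.2  0.3  0.3] g 0.499
R [[-0.301, 0.953, 0.021], [0.953, 0.301, 0.021], [0.014, 0.027, -1.0]]
shift mm [-0.9 -2.4 -0.6]
yaw 17.510574179574895 twist 0.00018455424927893646 tilt 1.7140288848074827 q7 -0.2685035920812671
```

```bash
python3 -m inch '[[-1,0,-2,0,0],[-1,0,0,0,0],[-1,0,0,0,0],[-1,0,0,0,0],[-1,0,0,0,0]]';python3 -m inch '[[-1,0,0,0,0],[-1,0,0,-6,0],[-1,0,0,-16,0],[-1,0,0,-25,0],[-1,0,0,-25,0]]';python3 -m inch '[[-1,0,0,-25,0],[-1,0,0,-25,0],[-1,0,0,-25,0],[-1,0,0,-20,0],[-1,0,0,-10,0]]';python3 tilt.py 17.5
```

```text
time: 8.65
position: [0.4897, 0.3395, 0.0276]
tool_rot: [1.854, 2.529, 0.048]
ft_force: [-0.2, -0.8, 3.3]
grip_width: 0.088
time: 9.28
position: [0.4841, 0.3363, 0.0982]
tool_rot: [1.857, 2.532, 0.035]
ft_force: [1.1, 0.5, -5.1]
grip_width: 0.086
time: 9.9
position: [0.4814, 0.3344, 0.2102]
tool_rot: [-1.859, -2.532, -0.039]
ft_force: [0.8, 0.3, -4.9]
grip_width: 0.088
t 9.9 p [0.4814 0.3344 0.2102] F [ 0.8  0.3 -4.9] g 0.088
R [[-0.3, 0.954, 0.015], [0.954, 0.3, 0.02], [0.015, 0.02, -1.0]]
n 987 grip [0.4811 0.3341 0.2292]
0.0 0.402; 0.01 0.404; 0.02 0.404; 0.03 0.406; 0.04 0.402; 0.05 0.402; 0.06 0.403; 0.07 -0.003; 0.08 -0.002; 0.09 -0.0; 0.1 -0.003; 0.11 -0.003; 0.12 -0.004; 0.13 -0.003; 0.14 -0.004; 0.15 -0.002; 0.16 -0.005;
```

```bash
python3 to.py 0.487 -0.0275 0.187 17.5; python3 -m inch '[[-1,-15,-5,0,0],[-1,-25,-8,0,0],[-1,-32,-10,0,0],[-1,-32,-10,0,0],[-1,-32,-10,0,0]]'; python3 -m inch '[[-1,-32,-10,0,0],[-1,-32,-10,0,0],[-1,-32,-10,0,0],[-1,-32,-9,0,0],[-1,-20,-5,0,0]]';python3 to.py 0.487 -0.0275 0.187 17.5
```

```text
t 9.95 p [0.4818 0.3347 0.2113] F [ 1.  -0.7 -3.8] g 0.089
R [[-0.3, 0.954, 0.016], [0.954, 0.3, 0.021], [0.015, 0.021, -1.0]]
shift mm [-347.4 -104.    16.8]
yaw 17.433049640315343 twist -0.0011685042118916831 tilt 1.4982537295008223 q7 -0.3089603423017542
time: 10.58
position: [0.4782, 0.1809, 0.2036]
tool_rot: [-1.858, -2.53, -0.026]
ft_force: [-0.1, 0.4, -4.1]
grip_width: 0.087
time: 11.2
position: [0.4722, 0.0074, 0.1961]
tool_rot: [-1.871, -2.512, -0.013]
ft_force: [0.3, -0.2, -4.5]
grip_width: 0.085
t 11.2 p [0.4722 0.0074 0.1961] F [ 0.3 -0.2 -4.5] g 0.085
R [[-0.286, 0.958, -0.002], [0.958, 0.286, 0.012], [0.012, 0.001, -1.0]]
shift mm [-37.7   4.2   8.6]
yaw 16.625730151184467 twist -0.015258887412744043 tilt 0.7169269236017208 q7 0.20771061333521967
```

```bash
python3 -m inch '[[-1,-18,2,3,0],[-1,-14,2,3,0],[-1,-6,1,2,0],[-1,0,0,0,0],[-1,0,0,0,0]]'; python3 to.py 0.487 -0.0275 0.187 17.5; python3 tilt.py 17.2
```

```text
time: 11.82
position: [0.4806, -0.0377, 0.1837]
tool_rot: [-1.882, -2.494, -0.007]
ft_force: [-0.4, 0.2, -4.6]
grip_width: 0.083
t 11.82 p [ 0.4806 -0.0377  0.1837] F [-0.4  0.2 -4.6] g 0.083
R [[-0.274, 0.962, -0.011], [0.962, 0.274, 0.014], [0.016, -0.007, -1.0]]
shift mm [ 8.1  8.9 -3.2]
yaw 15.930315520458064 twist -0.027396162385460318 tilt 1.0071109117461563 q7 0.3101508659700676
t 11.82 p [ 0.4806 -0.0377  0.1837] F [-0.4  0.2 -4.6] g 0.083
R [[-0.274, 0.962, -0.011], [0.962, 0.274, 0.014], [0.016, -0.007, -1.0]]
n 375 grip [ 0.4808 -0.0379  0.2027]
0.0 0.408; 0.01 0.406; 0.02 0.405; 0.03 0.404; 0.04 0.402; 0.08 -0.007; 0.09 -0.003; 0.1 -0.005; 0.11 -0.003; 0.12 -0.005; 0.13 -0.004; 0.14 -0.004; 0.15 -0.003; 0.16 -0.008; 0.18 -0.164; 0.19 -0.161; 0.2 -0.159;
```

```bash
python3 -m inch '[[-1,6,4,-2,0],[-1,6,4,0,0],[-1,0,0,0,0]]'; python3 -m inch '[[-1,0,0,0,0],[-1,0,0,0,0]]' 35; python3 tilt.py 16|tail -1;python3 -m inch '[[-1,0,0,0,0],[-1,0,0,0,0]]' 24; python3 tilt.py 16|tail -1
```

```text
time: 12.25
position: [0.4856, -0.0209, 0.1864]
tool_rot: [-1.878, -2.498, -0.008]
ft_force: [0.5, 0.7, -4.5]
grip_width: 0.087
time: 12.5
position: [0.4855, -0.0208, 0.1863]
tool_rot: [-1.877, -2.498, -0.007]
ft_force: [0.0, 0.6, -4.7]
grip_width: 0.085
0.0 0.41; 0.01 0.407; 0.02 0.404; 0.03 0.405; 0.04 0.404; 0.07 -0.004; 0.08 -0.006; 0.09 -0.003; 0.1 -0.005; 0.11 -0.005; 0.12 -0.004; 0.13 -0.002; 0.14 -0.005; 0.15 -0.003; 0.16 -0.003; 
time: 12.8
position: [0.4856, -0.0214, 0.1864]
tool_rot: [-1.878, -2.498, -0.007]
ft_force: [-0.3, 0.0, -5.3]
grip_width: 0.09
0.0 0.41; 0.01 0.407; 0.02 0.406; 0.03 0.405; 0.04 0.406; 0.07 -0.032; 0.08 -0.036; 0.09 -0.038; 0.1 -0.041; 0.11 -0.047; 0.12 -0.048; 0.13 -0.053; 0.14 -0.056; 0.15 -0.067;
```

```bash
python3 -m inch '[[-1,0,0,0,0]]'; python3 tilt.py 16|tail -1;
```

```text
time: 12.98
position: [0.4854, -0.0212, 0.1862]
tool_rot: [-1.878, -2.497, -0.007]
ft_force: [-0.5, 0.0, -4.6]
grip_width: 0.092
0.0 0.41; 0.01 0.407; 0.02 0.406; 0.03 0.406; 0.04 0.404; 0.07 -0.042; 0.08 -0.048; 0.09 -0.052; 0.1 -0.057; 0.11 -0.063; 0.12 -0.07; 0.13 -0.074; 0.14 -0.08;
```

```bash
python3 -m inch '[[-1,0,0,0,0],[-1,0,0,0,0],[-1,0,0,0,0]]'; python3 tilt.py 16|tail -1;python3 -m inch '[[-1,0,0,0,0],[-1,0,0,0,0],[-1,0,0,0,0]]' 18; python3 tilt.py 16 t2.png|tail -1
```

```text
time: 13.4
position: [0.4855, -0.0215, 0.1863]
tool_rot: [-1.878, -2.498, -0.007]
ft_force: [0.2, 0.1, -4.2]
grip_width: 0.088
0.0 0.411; 0.01 0.407; 0.02 0.405; 0.03 0.405; 0.04 0.403; 0.07 -0.046; 0.08 -0.047; 0.09 -0.051; 0.1 -0.058; 0.11 -0.063; 0.12 -0.068; 0.13 -0.075; 0.14 -0.078; 
time: 13.82
position: [0.4856, -0.0215, 0.1864]
tool_rot: [-1.878, -2.498, -0.007]
ft_force: [0.4, -0.2, -5.1]
grip_width: 0.094
0.0 0.408; 0.01 0.407; 0.02 0.406; 0.03 0.405; 0.04 0.403; 0.07 -0.048; 0.08 -0.054; 0.09 -0.058; 0.1 -0.064; 0.11 -0.069; 0.12 -0.078; 0.13 -0.082;
```

View pics/t2.png

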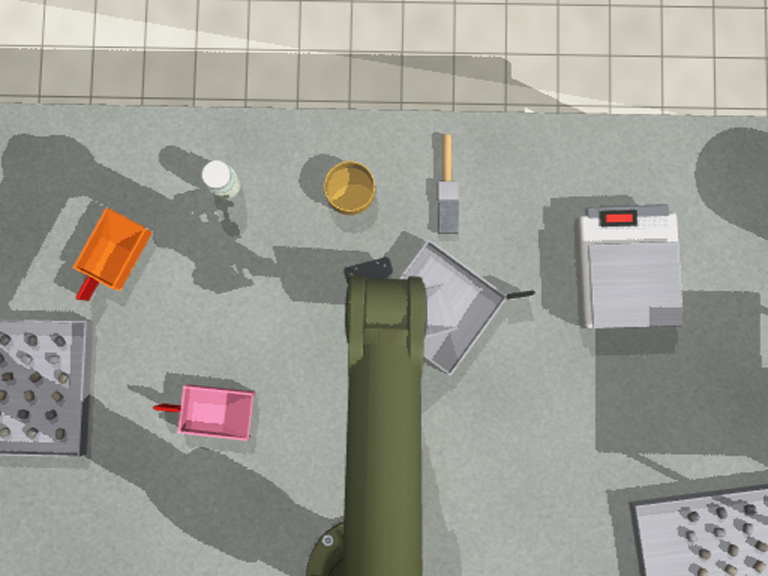

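```bash
python3 -m inch '[[-1,0,0,0,0],[-1,0,0,0,0]]' 14; python3 tilt.py 16|tail -1;python3 -m inch '[[-1,0,0,0,0],[-1,0,0,0,0]]' 11; python3 tilt.py 16|tail -1
```

```text
time: 14.12
position: [0.4856, -0.0216, 0.1864]
tool_rot: [-1.879, -2.498, -0.007]
ft_force: [0.2, -0.2, -5.1]
grip_width: 0.091
0.0 0.409; 0.01 0.407; 0.02 0.404; 0.03 0.407; 0.04 0.402; 0.07 -0.075; 0.08 -0.083; 0.09 -0.087; 0.1 -0.1; 0.11 -0.107; 
time: 14.42
position: [0.4856, -0.0216, 0.1864]
tool_rot: [-1.878, -2.498, -0.007]
ft_force: [0.1, 0.3, -4.9]
grip_width: 0.094
0.0 0.409; 0.01 0.408; 0.02 0.405; 0.03 0.405; 0.04 0.404; 0.07 -0.103; 0.08 -0.114; 0.09 -0.126;
```

```bash
python3 -m inch '[[-1,0,0,0,0],[-1,0,0,0,0]]' 9; python3 tilt.py 16|tail -1;python3 -m inch '[[-1,0,0,0,0],[-1,0,0,0,0],[-1,0,0,0,0]]' ; python3 tilt.py 16|tail -1; python3 -c "
from h import *
im('wrist','w2.png',None,1.5)"
```

```text
time: 14.72
position: [0.4858, -0.0216, 0.1866]
tool_rot: [-1.878, -2.498, -0.007]
ft_force: [-0.0, 0.3, -2.5]
grip_width: 0.092
0.0 0.409; 0.01 0.407; 0.02 0.406; 0.03 0.405; 0.04 0.403; 0.07 -0.129; 0.08 -0.133; 0.12 -0.178; 0.13 -0.175; 0.14 -0.179; 0.16 -0.176; 0.17 -0.174; 
time: 15.15
position: [0.4861, -0.0217, 0.1869]
tool_rot: [-1.879, -2.499, -0.008]
ft_force: [-0.2, 0.6, -3.6]
grip_width: 0.092
0.0 0.409; 0.01 0.405; 0.02 0.405; 0.03 0.404; 0.04 0.402; 0.08 -0.137; 0.18 -0.173; 0.19 -0.176;
```

View pics/w2.png

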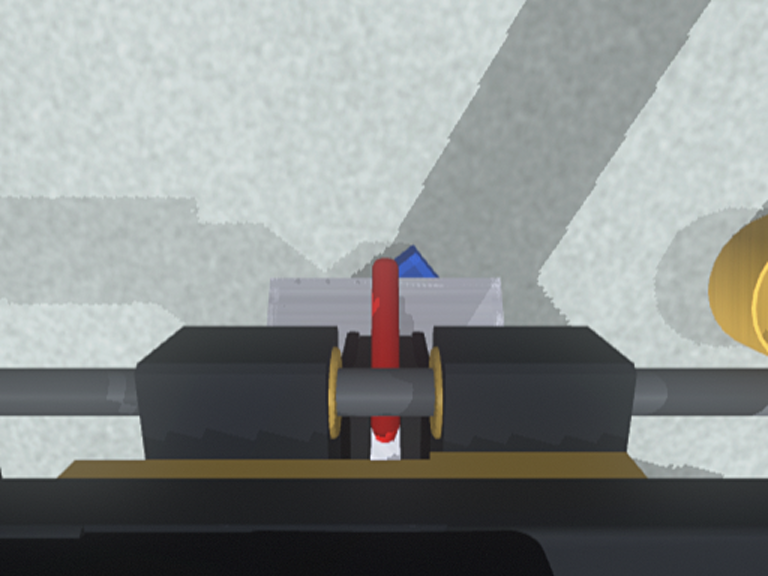

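```bash
python3 -c "
from h import *
im('scene','s2.png',(150,130,310,270),4.8)"
```

```text
(no output)
```

View pics/s2.png

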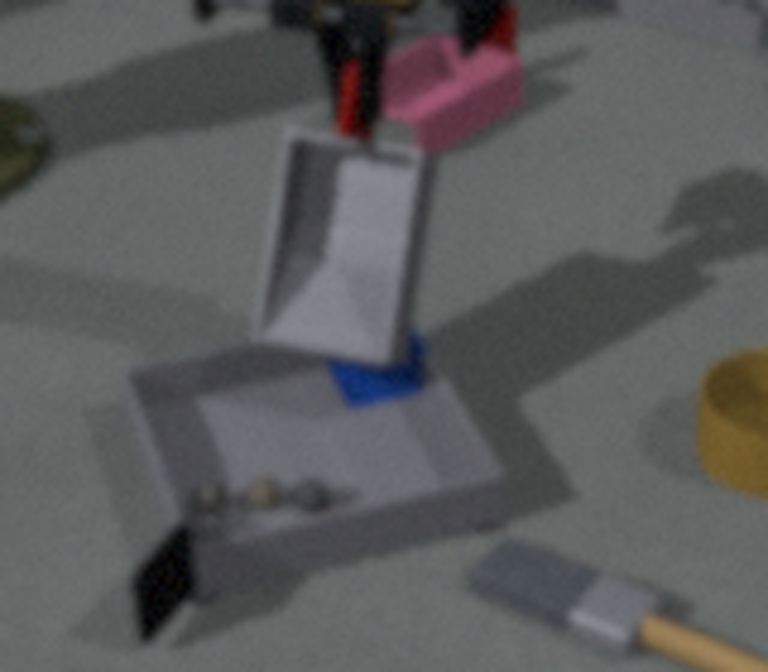

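```bash
python3 -m inch '[[-1,0,0,-15,0],[-1,0,0,-20,0],[-1,15,3,-5,0],[-1,25,7,0,0],[-1,30,9,0,0]]' 25;python3 to.py 0.517 0.249 0.187 17.5
```

```text
time: 15.92
position: [0.4858, 0.0518, 0.2318]
tool_rot: [-1.886, -2.495, -0.012]
ft_force: [1.4, 0.3, -3.2]
grip_width: 0.091
t 15.93 p [0.4858 0.0518 0.2318] F [ 1.4  0.3 -3.2] g 0.091
R [[-0.273, 0.962, -0.007], [0.962, 0.273, 0.014], [0.016, -0.002, -1.0]]
shift mm [180.5  83.9  47.5]
yaw 15.834320365076254 twist -0.029071593912836532 tilt 0.9081625934094212 q7 0.11753601389906009
```

```bash
python3 -m inch '[[-1,30,14,3,0],[-1,30,14,4,0],[-1,30,14,4,0],[-1,30,14,4,-0.02],[-1,25,12,4,0]]';python3 -m inch '[[-1,10,6,4,-0.01],[-1,0,0,0,0]]';python3 to.py 0.517 0.249 0.18 17.5;python3 tilt.py 17|tail -1
```

```text
time: 16.55
position: [0.5088, 0.2231, 0.2154]
tool_rot: [-1.85, -2.519, -0.017]
ft_force: [-0.1, 0.8, -3.8]
grip_width: 0.091
time: 16.8
position: [0.5103, 0.2385, 0.2103]
tool_rot: [-1.828, -2.533, -0.014]
ft_force: [-0.4, -0.3, -3.4]
grip_width: 0.092
t 16.8 p [0.5103 0.2385 0.2103] F [-0.4 -0.3 -3.4] g 0.092
R [[-0.315, 0.949, -0.009], [0.949, 0.315, 0.017], [0.019, -0.003, -1.0]]
shift mm [ 7.2  9.7 30.4]
yaw 18.37468353522925 twist 0.015266107602734265 tilt 1.1159667587438535 q7 -0.10775581833207278
0.0 0.406; 0.01 0.408; 0.02 0.407; 0.03 0.404; 0.04 0.402; 0.05 0.402; 0.06 0.395; 0.07 -0.114; 0.08 -0.129;
```

```bash
python3 -m inch '[[-1,0,2,20,0],[-1,0,2,25,0],[-1,0,2,20,0],[-1,0,0,8,0],[-1,0,0,0,0]]' 25;python3 to.py 0.517 0.249 0.1225 17.5;python3 tilt.py 18|tail -1
```

```text
time: 17.48
position: [0.5192, 0.2366, 0.1429]
tool_rot: [-1.842, -2.526, -0.027]
ft_force: [0.7, -0.4, -3.3]
grip_width: 0.091
t 17.48 p [0.5192 0.2366 0.1429] F [ 0.7 -0.4 -3.3] g 0.091
R [[-0.306, 0.952, -0.002], [0.952, 0.306, 0.022], [0.022, 0.005, -1.0]]
shift mm [12.   1.6 20.6]
yaw 17.80113172275618 twist 0.005255740044298107 tilt 1.2938032741028638 q7 -0.08620162583984206
0.0 0.412; 0.01 0.416; 0.02 0.413; 0.03 0.412; 0.04 0.408; 0.05 0.407; 0.06 -0.092; 0.07 -0.115; 0.08 -0.129;
```

```bash
python3 -m inch '[[-1,0,0,12,0],[-1,2,0,8,0],[-1,8,0,7,0],[-1,10,0,7,0],[-1,10,0,7,0]]' 9;python3 to.py 0.4885 0.3395 0.028 17.5;python3 tilt.py 18|tail -1
```

```text
time: 18.15
position: [0.5136, 0.2716, 0.1147]
tool_rot: [-1.845, -2.523, -0.055]
ft_force: [-1.7, 0.0, 1.9]
grip_width: 0.1
t 18.15 p [0.5136 0.2716 0.1147] F [-1.7  0.   1.9] g 0.1
R [[-0.303, 0.953, 0.008], [0.952, 0.303, 0.038], [0.033, 0.019, -0.999]]
shift mm [69.4 -5.  89. ]
yaw 17.635859832588363 twist 0.0023712013998752803 tilt 2.208165551455387 q7 -0.13097760645098422
0.0 0.412; 0.01 0.415; 0.02 0.418; 0.03 0.414; 0.04 0.411; 0.05 0.409; 0.06 0.409; 0.07 -0.065; 0.08 -0.072; 0.09 -0.08; 0.1 -0.088; 0.11 -0.096;
```

```bash
python3 -m inch '[[-1,8,0,9,0],[-1,8,0,9,0],[-1,8,0,9,0],[-1,8,0,9,0],[-1,8,0,9,0]]' 9;python3 to.py 0.4885 0.3395 0.028 17.5;python3 tilt.py 18|tail -1
```

```text
time: 18.82
position: [0.5002, 0.3137, 0.0657]
tool_rot: [-1.844, -2.524, -0.051]
ft_force: [-0.0, -1.0, -0.9]
grip_width: 0.092
t 18.82 p [0.5002 0.3137 0.0657] F [-0.  -1.  -0.9] g 0.092
R [[-0.304, 0.953, 0.007], [0.952, 0.303, 0.035], [0.032, 0.017, -0.999]]
shift mm [27.  -4.  38.5]
yaw 17.66963074856458 twist 0.0029606150750744234 tilt 2.066723350489789 q7 -0.1928017014889002
0.0 0.415; 0.01 0.421; 0.02 0.424; 0.03 0.42; 0.04 0.422; 0.05 0.417; 0.06 0.412; 0.07 -0.023; 0.08 -0.025; 0.09 -0.032; 0.1 -0.033; 0.11 -0.035; 0.12 -0.037; 0.13 -0.039; 0.14 -0.043;
```

```bash
python3 -m inch '[[-1,5,0,8,0],[-1,5,0,8,0],[-1,4,0,7,0],[-1,2,0,6,0],[-1,0,0,4,0]]' 9;python3 to.py 0.4885 0.3395 0.028 17.5;python3 tilt.py 18|tail -1
```

```text
time: 19.5
position: [0.4945, 0.3332, 0.0332]
tool_rot: [-1.841, -2.523, -0.052]
ft_force: [-4.7, -1.6, 13.2]
grip_width: 0.093
t 19.5 p [0.4945 0.3332 0.0332] F [-4.7 -1.6 13.2] g 0.093
R [[-0.305, 0.952, 0.005], [0.952, 0.305, 0.037], [0.034, 0.016, -0.999]]
shift mm [ 7.6 -3.9  5.4]
yaw 17.736442037762 twist 0.004126692049071727 tilt 2.1593894139724457 q7 -0.211646585444304
0.0 0.419; 0.01 0.426; 0.02 0.429; 0.03 0.429; 0.04 0.428; 0.05 0.423; 0.06 0.415; 0.07 -0.003; 0.08 -0.001; 0.09 -0.003; 0.1 0.003; 0.11 0.002; 0.12 0.004; 0.13 0.002; 0.14 0.001; 0.15 0.001;
```

```bash
python3 -m inch '[[-1,0,0,-3,0],[0,0,0,0,0],[0,0,0,0,0],[0,0,0,-15,0],[0,0,0,-30,0]]';python3 -m inch '[[0.3,0,0,-45,0],[0.5,0,0,-50,0],[0.5,-30,0,-20,0],[0.5,-50,0,0,0],[0.5,-50,0,0,0]]'; python3 -c "
from h import *
d=im('top','t3.png',None,1.5)"; python3 to.py 0.545 -0.295 0.2 9.9
```

```text
time: 20.18
position: [0.4938, 0.3319, 0.0815]
tool_rot: [-1.841, -2.522, -0.051]
ft_force: [-0.1, 0.3, 0.4]
grip_width: 0.446
time: 20.8
position: [0.535, 0.2073, 0.2044]
tool_rot: [-1.83, -2.533, -0.071]
ft_force: [0.9, 0.0, -0.4]
grip_width: 0.746
t 20.85 p [0.538  0.1978 0.2046] F [ 1.  -6.6  0.2] g 0.752
R [[-0.305, 0.952, 0.016], [0.952, 0.304, 0.041], [0.034, 0.028, -0.999]]
shift mm [-471.4 -143.2  -15.6]
yaw 17.685580343112427 twist 0.1358840111658617 tilt 2.5370419431678144 q7 -0.013892992864629005
```

View pics/t3.png

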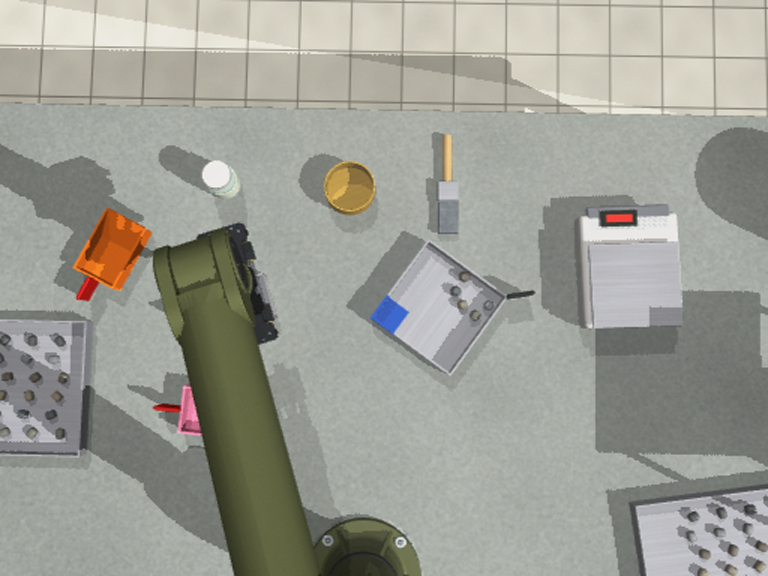

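```bash
python3 -m inch '[[0.5,-40,-12,0,0],[0.5,-50,-15,0,0],[0.5,-50,-15,0,0],[0.5,-50,-15,0,0],[0.5,-50,-15,0,0]]';python3 -m inch '[[0.5,-50,-15,0,0],[0.5,-50,-15,0,0],[0.5,-35,-10,0,0.06],[0.5,-20,-5,0,0.06],[0.5,0,0,0,0]]'; python3 to.py 0.5465 -0.2954 0.12 9.9
```

```text
time: 21.48
position: [0.5443, -0.0566, 0.1993]
tool_rot: [-1.843, -2.534, -0.081]
ft_force: [0.5, 0.1, -0.3]
grip_width: 0.748
time: 22.1
position: [0.5475, -0.2274, 0.1966]
tool_rot: [-2.008, -2.408, -0.085]
ft_force: [0.0, 0.4, 1.3]
grip_width: 0.751
t 22.1 p [ 0.5475 -0.2274  0.1966] F [0.  0.4 1.3] g 0.751
R [[-0.18, 0.983, 0.031], [0.983, 0.179, 0.045], [0.039, 0.039, -0.999]]
shift mm [-69.6 -16.1  73.4]
yaw 10.307321342028272 twist 0.007109098532035242 tilt 3.1355911400231067 q7 0.7079177753664273
```

```bash
python3 -m inch '[[0.5,-30,-7,10,0],[0.5,-25,-6,25,0],[0.5,-12,-3,25,0],[0.5,0,0,8,0],[0.5,0,0,0,0]]'; python3 to.py 0.5465 -0.2954 0.026 9.9;python3 -c "
from h import *
im('wrist','w3.png',None,1.5)"
```

```text
time: 22.72
position: [0.5519, -0.2816, 0.1252]
tool_rot: [-1.985, -2.423, -0.099]
ft_force: [-0.5, 0.4, 0.4]
grip_width: 0.753
t 22.73 p [ 0.5519 -0.2816  0.1252] F [-0.5  0.4  0.4] g 0.753
R [[-0.198, 0.98, 0.034], [0.979, 0.196, 0.054], [0.046, 0.044, -0.998]]
shift mm [-17.  -12.4  98.1]
yaw 11.297940611382105 twist 0.024398666415960113 tilt 3.6470256587383547 q7 0.8844556100208161
```

View pics/w3.png

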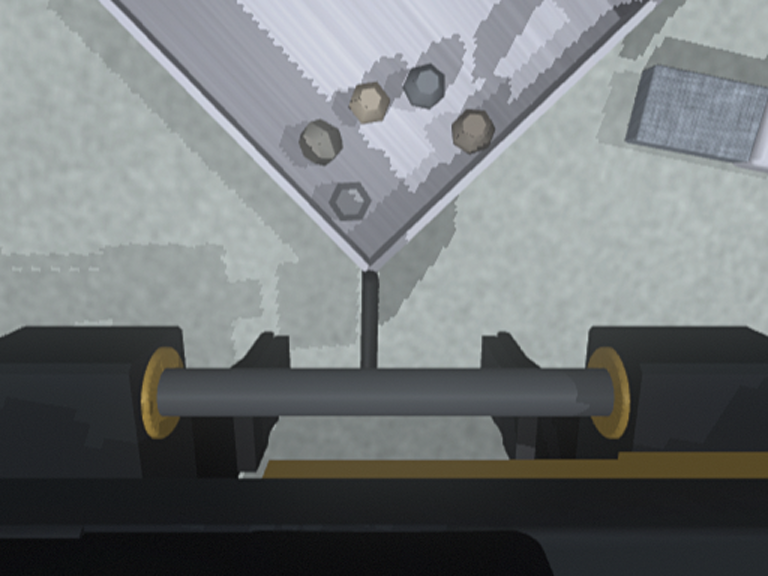

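```bash
python3 -c "
from h import *
d=im('wrist')
a=pt(d,370/1.5,272/1.5,.06);b=pt(d,370/1.5,365/1.5,.06);print(a,b)
u=(b-a)/np.linalg.norm((b-a));print('yaw',np.degrees(np.arctan2(u[1],u[0]))+90,'grip',a+u*.032)"

```

```text
[ 0.54505959 -0.26185052  0.06      ] [ 0.55367348 -0.30599775  0.06      ]
yaw 11.040691537335789 grip [ 0.55118778 -0.29325824  0.06      ]
```

```bash
python3 -m inch '[[0.5,-8,-3,20,0],[0.5,-8,-2,22,0],[0.5,-1,-2,20,0],[0.5,0,-1,12,0],[0.5,0,0,0,0]]'; python3 to.py 0.549 -0.294 0.026 11
```

```text
time: 23.45
position: [0.5506, -0.2965, 0.046]
tool_rot: [-1.985, -2.425, -0.1]
ft_force: [1.0, -0.5, -0.1]
grip_width: 0.754
t 23.45 p [ 0.5506 -0.2965  0.046 ] F [ 1.  -0.5 -0.1] g 0.754
R [[-0.199, 0.979, 0.036], [0.979, 0.197, 0.053], [0.045, 0.046, -0.998]]
shift mm [ 1.9 -1.9 20. ]
yaw 11.349569357472793 twist 0.0061011362519811955 tilt 3.6830025189464 q7 0.9675242304986833
```

```bash
python3 -m inch '[[0.5,1,-1,10,0],[0.5,1,-1,9,0],[-1,0,0,0,0],[-1,0,0,0,0],[-1,0,0,0,0]]' 30;python3 -m inch '[[-1,0,0,0,0],[-1,0,0,0,0],[-1,0,0,0,0]]'; python3 to.py 0.5395 -0.232 0.168 11
```

```text
time: 24.08
position: [0.5501, -0.294, 0.0273]
tool_rot: [-1.986, -2.428, -0.102]
ft_force: [-0.1, 0.9, -0.2]
grip_width: 0.494
time: 24.45
position: [0.5506, -0.2943, 0.028]
tool_rot: [-1.986, -2.429, -0.103]
ft_force: [-0.2, -0.5, 0.4]
grip_width: 0.153
t 24.45 p [ 0.5506 -0.2943  0.028 ] F [-0.2 -0.5  0.4] g 0.153
R [[-0.199, 0.979, 0.04], [0.979, 0.197, 0.052], [0.043, 0.049, -0.998]]
shift mm [  69.2    8.4 -136.9]
yaw 11.384837915317233 twist 0.006716688708796861 tilt 3.7557916732785266 q7 0.9791007068976595
```

```bash
python3 -m inch '[[-1,0,0,0,0],[-1,0,0,0,0],[-1,2,0,-8,0],[-1,3,0,-14,0],[-1,5,1,-14,0]]' 30;python3 -m inch '[[-1,5,1,-14,0],[-1,6,1,-14,0],[-1,7,1,-14,0],[-1,8,1,-14,0],[-1,0,0,0,0]]'; python3 to.py 0.5395 -0.232 0.168 11
```

```text
time: 25.08
position: [0.5471, -0.2859, 0.0649]
tool_rot: [-1.988, -2.426, -0.1]
ft_force: [0.5, -0.9, -3.6]
grip_width: 0.089
time: 25.7
position: [0.5434, -0.2607, 0.1281]
tool_rot: [-1.985, -2.43, -0.101]
ft_force: [0.1, -0.1, -3.4]
grip_width: 0.088
t 25.7 p [ 0.5434 -0.2607  0.1281] F [ 0.1 -0.1 -3.4] g 0.088
R [[-0.2, 0.979, 0.039], [0.979, 0.198, 0.051], [0.042, 0.048, -0.998]]
shift mm [ 30.6   3.8 -38.5]
yaw 11.449927221425163 twist 0.00785271140821855 tilt 3.6752070456666726 q7 0.8470361858502944
```

```bash
python3 -m inch '[[-1,9,1,-12,0],[-1,9,1,-12,0],[-1,9,1,-12,0],[-1,4,0,-5,0],[-1,0,0,0,0]]';python3 -m inch '[[-1,0,0,0,0],[-1,0,0,0,0],[-1,0,0,0,0],[-1,0,0,0,0],[-1,0,0,0,0]]'; python3 to.py 0.5395 -0.232 0.168 11;python3 -c "
from h import *
im('top','t4.png',(90,110,410,280),2.4);im('scene','s4.png',(120,120,320,280),3.7)"
```

```text
time: 26.32
position: [0.5374, -0.2294, 0.1728]
tool_rot: [-1.984, -2.429, -0.099]
ft_force: [-0.5, -1.0, -3.5]
grip_width: 0.085
time: 26.95
position: [0.537, -0.23, 0.1719]
tool_rot: [-1.985, -2.427, -0.098]
ft_force: [-0.9, -1.8, -2.6]
grip_width: 0.087
t 26.95 p [ 0.537  -0.23    0.1719] F [-0.9 -1.8 -2.6] g 0.087
R [[-0.199, 0.979, 0.036], [0.979, 0.197, 0.052], [0.043, 0.045, -0.998]]
shift mm [-2.6  1.9  3.9]
yaw 11.371498564405368 twist 0.006483873115305938 tilt 3.6071908301173607 q7 0.752742187956375
```

View pics/t4.png

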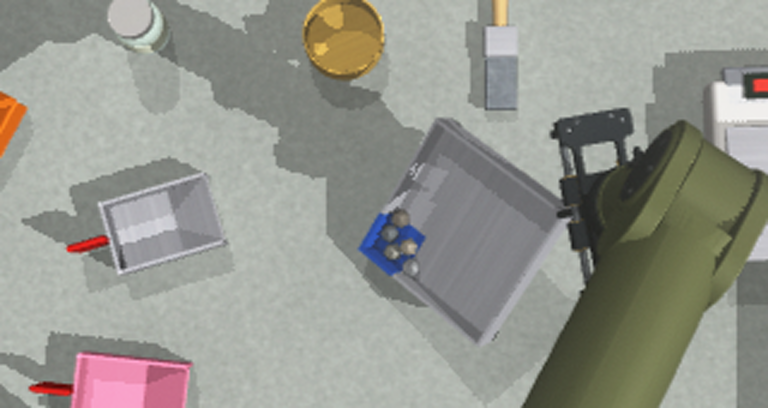

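View pics/s4.png

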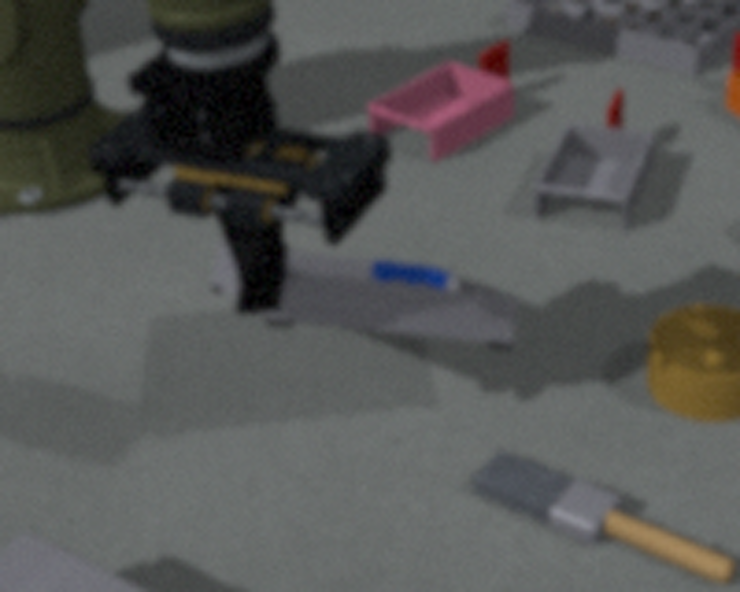

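```bash
python3 -c "
from h import *
d=im('top')
q=lambda u,v:pt(d,90+u/2.4,110+v/2.4)
fl=np.array([q(u,v) for u in range(440,500,4) for v in range(200,280,4)])
c=fl.mean(0);n=np.linalg.svd(fl-c)[2][2];print('tray tilt',np.degrees(np.arccos(abs(n[2]))))
b=q(364,246)
for p in [(400,217),(389,232),(409,246),(392,252),(411,267)]: print(np.round(q(*p),3),np.linalg.norm(q(*p)-b))
for p in [(104,203),(205,176),(223,240),(122,270)]: print('pan rim',np.round(q(*p),3))
F=[]
for p in range(125,170,3):
  for r in range(205,245,4): F.append(q(p,r))
F=np.array(F);F=F[F[:,2]<.02];n=np.linalg.svd(F-F.mean(0))[2][2];print('pan floor z',F[:,2].mean(),'tilt',np.degrees(np.arccos(abs(n[2]))),len(F))
st();print(ctrl.get_state()['qd'])"
```

```text
tray tilt 87.85691873179859
[ 0.528 -0.031  0.051] 0.05829210392580989
[ 0.51  -0.019  0.045] 0.03639426123912851
[ 0.494 -0.043  0.051] 0.05714600192246828
[ 0.487 -0.023  0.039] 0.035322489317161296
[ 0.469 -0.046  0.05 ] 0.06431356825522119
pan rim [0.539 0.328 0.041]
pan rim [0.574 0.206 0.044]
pan rim [0.497 0.182 0.039]
pan rim [0.458 0.304 0.036]
pan floor z 0.004028448888143877 tilt 1.0260206252786856 150
t 27.1 p [ 0.5371 -0.2299  0.172 ] F [ 0.5  0.1 -3. ] g 0.087
R [[-0.199, 0.979, 0.036], [0.979, 0.197, 0.052], [0.043, 0.046, -0.998]]
[-2.81641890e-04  8.48119831e-04 -2.16263075e-04  4.59161403e-05
 -3.65832096e-04  2.29362660e-04 -2.74246142e-04]
```

```bash
python3 -c "
from h import *
d=im('top')
q=lambda u,v:pt(d,90+u/2.4,110+v/2.4)
fl=np.array([q(u,v) for u in range(435,470,3) for v in range(180,270,4)]);fl=fl[(fl[:,2]<.25)&(fl[:,2]>0)]
A=np.c_[fl[:,:2],np.ones(len(fl))]
for i in range(6):
  w=np.linalg.lstsq(A,fl[:,2],rcond=None)[0];r=abs(A@w-fl[:,2]);k=r<=max(.003,np.quantile(r,.8));A,fl=A[k],fl[k]
print(len(fl),r.max(),w,np.degrees(np.arctan(np.hypot(*w[:2]))))"
```

```text
191 0.002915178145903863 [ 0.16815554 -0.54778534 -0.07466835] 29.81331351598021
```

Tilt reads 29.8°, all five stones are within 65 mm of the blue corner, and the pan is flat. Handing in.

```bash
python3 -c "
from bench import ctrl
print(ctrl.close_job())"
```

```text
the job is handed in; nothing more can be done
None
```

I poured all five stones into the tray by easing the grip so the pan tipped nose-down in the fingers. I then set the pan back on the bench, let it go, and tilted the tray by its black handle. I handed the job in at about 27 s with the tray held still; close_job gave no verdict.

**Last checks:**
- **Tray:** the tilt measured 29.8°, with the grip point about 0.19 m high. Arm joint speeds were near zero, and the fingers held the plate at the 30 N setting.
- **Stones:** all five are in the blue corner, at most 65 mm from it.
- **Pan:** it stands on the bench with its floor within about 1° of level, released and roughly 0.18 m from the tray.
- **Bystanders:** the jar, sieve, brush and balance looked unmoved in the pictures; I did not measure them.

**What failed or disagreed:**
- My first pan grasp was about 20 mm too high, because I lifted before the fingers had closed. I set the pan down and regripped it.
- My first tray-tilt fit gave 87.9°, which I took to be stray depth points. A fit that rejects outliers gave the 29.8°, and the handle height agrees (about 31°).
- One force reading of 6.6 N showed up while the arm moved away from the pan. I took it as braking and did not look into it.

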